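# Load the rivet tins on the roller feed

## Robot

A 7-joint arm with a two-finger parallel gripper is mounted at the origin on the work surface. World frame = base frame: x ahead of the robot, y to its left, z up, the work surface at z = 0. Lengths are in m, angles in rad, forces in N, time in s.
With the tool pointing down it reaches from about 0.4 to 0.85 m from the base axis. Payload 10.4 kg.
Tool frame: the origin (TCP) lies on the front face of the gripper's body, between the roots of the fingers; the fingertips stand 73 mm ahead of it and the grasp point (between the pads) lies 54 mm ahead of it; z points along the fingers, y is the line along which they close (so a half turn about z gives the same grasp; the last joint's range is limited). The gripper opens to 85 mm and grips with 20 to 120 N. Pads are 22 mm wide; open, the fingers measure 114 mm over their backs; the gripper's body (76 mm by 85 mm) begins 54 mm behind the grasp point. The pads swing forward as they close: fully open they stand 13 mm farther back than shut.
Start: joints at [1.103, 0.332, -0.065, 1.46, 0.022, 1.35, -0.088], TCP at [0.269, -0.564, 0.304] pointing down, gripper open.
Joint ranges: [-2.6, 2.6], [-0.5, 2.12], [-1.47, 1.34], [0.16, 2.42], [-1.27, 4.41], [0.06, 2.06], [-2.6, 2.6]. Speed limits (rad/s): [2.22, 2.22, 2.79, 2.79, 3.14, 3.14, 3.14].

## Interface

Orientations are given as a unit quaternion [x, y, z, w].
In Python, from workcell import manip gives the robot as it stands.
- The arm moves only by the shell command python3 -m jog 'ROWS' [FORCE]. ROWS is JSON, a list of rows, each an object with "grip": the gripper command: -1 is fully open, 1 is shut, values between are in proportion; "slide": the shift along the tool's x, y, z in cm, a list of three; "yaw": the turn about the tool's z in rad. A call has 1 to 8 rows; each row shifts and turns the commanded pose from where the row before left it, along the tool's axes as they then stand; what a row does not reach is not made up. A row lasts 1/10 s, in which the tool goes at most 50 mm and 8.59 degrees, less where a joint would pass 70% of its speed; a pose out of reach is approached as far as the arm can. A call with a gripper value outside its range is refused whole. The fingers move at their own pace and stop on an object; FORCE is the grip in N (left out, the last holds). Time passes only in rows, so rows that do not move let the fingers close. It gives the time, the measured TCP pose, the force, the opening and the grip force at its end, in the units of the state.
- manip.get_obs(): the state, without advancing time (a new reading comes with each control period).
- manip.camera(name): name is "scene" or "top" or "wrist"; returns the picture (420x560x3 uint8, blue, green, red); there is no depth.
- manip.calibration(name): a dict with "vfov" (degrees; the focal length in pixels is half the picture's height over the tangent of half this angle, whatever the lens; pixels are square), "cx", "cy" (the principal point, pixels), "k1" (the pictures are not rectified: a ray, as slopes to the right and down, at radius r is drawn at 1 + k1 r^2 times it, then the intrinsics apply), "camera_from_world" (4x4, takes a point from world to camera coordinates). Camera axes: x right, y down, z forward; pixel columns grow to the right and rows downward; lengths in m; the calibration is good to about 2 mm. A picture is of the moment at which its call begins: read the wrist's pose just before it. calibration takes no time and is no camera call; for the wrist camera it gives the pose at the moment of the call.
- manip.hand_in(): hands the job in; it is judged then, once.
Trained networks look in the newest picture that a camera, given by its name, has taken for a name from the list of things; names that differ only in an ending like _2 or _b are one class to them, and where a whole thing is asked for, a point or a joint stands for the part that bears it (a point fixed in the world has none). Each returns a list of dicts, best first, with "conf" (0 to 1); they miss things now and then, are a little off and sometimes report something else, mostly with a low value. They report only what shows in the picture. A call takes as long as a camera call. They do not tell look-alikes from the thing itself.
- manip.masks_of(thing, camera): "region" (420x560 bool, what is visible of it) and "centre" ([column, row] in pixels, amid what is visible of it).
The state is a dict: "clock": time; "joint_pos": joint angles; "joint_velocities": joint speeds; "tau": joint torques, N m; "position": TCP position; "ee_rot": TCP orientation; "ft_force": force on the tool from outside, world axes, zero at the start; "torque": the same for the moment, N m; "grip_width": opening from 0.0 (shut) to 1.0 (fully open); "grasp_force": force on a finger pad.
Only numpy, scipy, OpenCV 4.12 (cv2) and the standard library are available. Lean on these libraries where they do the work, as an engineer would, in place of code of your own. Each camera call takes 0.05 s, during which the arm holds its last target. There are 200 camera calls.

## Task

Load the roller feed on the workbench with the two narrow oblong rivet tins: first the long one, then the short one behind it, lengthwise in the lane. Lower each tin gently onto the upper end of the sloped rollers, let go there and let it run down by itself without pushing it: the long tin must come to rest against the stop before the short one is put on, and the short tin must end up against the long one.

Things in the scene. Friction and masses are not known exactly. Their poses are not given: they have to be found in the camera images.
- tin_long: The long rivet tin: closed oblong steel box 110 x 50 x 55 mm high, 0.4 kg, loose on the bench. Origin at the centre of its underside; x along its 110 mm length, y across its width, z up. Grip it across the 50 mm width, in its upper 30 mm. Not to be loaded: a square tin (80 x 80 x 40 mm high) and a round one (68 mm across, 60 mm high) standing near.
- tin_short: The short rivet tin: like the long one, but 75 x 50 x 55 mm high, about 0.3 kg. Origin at the centre of its underside; x along its 75 mm length, y across its 50 mm width, z up.
- bed: Roller lane, 360 mm long: 16 mm rollers every 22 mm between two aluminium guides 74 mm apart inside, 12 mm above the roller tops. It slopes down 6 degrees to a dark stop plate standing 25 mm above the roller tops; high end open. Origin: on the stop's face, mid-lane, in the plane of the roller tops, 50 mm above the bench. x up the slope along the lane, y across, z square to the rollers.
- load (a point): Good point to set down either tin: middle of the lane on the roller tops, 260 mm up the slope from the stop (keep a tin's centre over 215 mm from it). A tin let go there rolls by itself and comes to rest in 1 to 5 s: the long one with its centre 55 mm from the stop, then the short one 148 mm from it.
There are look-alikes about, which are no part of the job. Leave any green or purple look-alike of the tin_long alone.

How it is judged:
On the way, in this order (a step that is already met when the one before it is completed fails the run):
1. the long tin is set down on the upper half of the rollers (centre more than 165 mm from the stop) (x of tin_long in the frame of bed between 0.165 and 0.36 m and y of tin_long in the frame of bed between -0.02 and 0.02 m and z of tin_long in the frame of bed between -0.006 and 0.012 m and angle between the x axis of tin_long and the x axis of bed, either way round below 0.22 rad).
2. the long tin has run down to the stop and rests there, the short tin not yet on the lane (x of tin_long in the frame of bed between 0.045 and 0.067 m and y of tin_long in the frame of bed between -0.02 and 0.02 m and z of tin_long in the frame of bed between -0.006 and 0.012 m and angle between the x axis of tin_long and the x axis of bed, either way round below 0.22 rad and linear speed of tin_long below 0.02 m/s and (y of tin_short in the frame of bed above 0.05 m or y of tin_short in the frame of bed below -0.05 m or z of tin_short in the frame of bed above 0.015 m)), for 0.1 s.
3. the short tin is set down on the upper half of the rollers (centre more than 195 mm from the stop) (x of tin_short in the frame of bed between 0.195 and 0.37 m and y of tin_short in the frame of bed between -0.02 and 0.02 m and z of tin_short in the frame of bed between -0.006 and 0.012 m and angle between the x axis of tin_short and the x axis of bed, either way round below 0.22 rad).
At the end, for the whole second after the job is handed in: Both tins lie flat on the rollers at rest (underside within 12 mm of the roller plane), within 20 mm of the lane's middle and 0.22 rad of its direction: the long tin against the stop (within 12 mm), the short tin behind it (against it within about 20 mm) (x of tin_long in the frame of bed between 0.045 and 0.067 m and y of tin_long in the frame of bed between -0.02 and 0.02 m and z of tin_long in the frame of bed between -0.006 and 0.012 m and angle between the x axis of each of tin_long, tin_short and the x axis of bed, either way round below 0.22 rad and x of tin_short in the frame of bed between 0.135 and 0.168 m and y of tin_short in the frame of bed between -0.02 and 0.02 m and z of tin_short in the frame of bed between -0.006 and 0.012 m and linear speed of each of tin_long, tin_short below 0.02 m/s); the robot touches nothing.
It fails at once if the long tin is let go more than 30 mm above the rollers (x of tin_long in the frame of bed between -0.03 and 0.39 m and y of tin_long in the frame of bed between -0.05 and 0.05 m and z of tin_long in the frame of bed between 0.03 and 0.4 m and contact force between the fingers and tin_long below 0.05 N).
It fails at once if the short tin is let go more than 30 mm above the rollers (x of tin_short in the frame of bed between -0.03 and 0.39 m and y of tin_short in the frame of bed between -0.05 and 0.05 m and z of tin_short in the frame of bed between 0.03 and 0.4 m and contact force between the fingers and tin_short below 0.05 N).
It fails at once if the fingers push or hold the long tin on the lower part of the lane (centre less than 140 mm from the stop) (x of tin_long in the frame of bed between -0.03 and 0.14 m and y of tin_long in the frame of bed between -0.05 and 0.05 m and z of tin_long in the frame of bed between -0.02 and 0.03 m and contact force between the fingers and tin_long above 0.5 N).
It fails at once if the fingers push or hold the short tin where it should roll (centre less than 175 mm from the stop) (x of tin_short in the frame of bed between -0.03 and 0.175 m and y of tin_short in the frame of bed between -0.05 and 0.05 m and z of tin_short in the frame of bed between -0.02 and 0.03 m and contact force between the fingers and tin_short above 0.5 N).
It also fails if it takes over 64 s, if anything falls off the work surface, if the arm or the gripper's body presses on something with over 40 N, if the wrist force passes 120 N, or if a joint passes its speed limit or range.

## Working session

There is one attempt and no reset: what is moved stays moved. The work goes in short steps, Python scripts to look and compute and a shell command to move; the robot and the scene stay as the last step left them, time stands still between calls to the robot, and variables do not carry over. Pictures are saved under pics/ and viewed, at most 10 in all, crops included, and the job is handed in when it is done.

```bash
mkdir -p pics
cat > h.py <<'E'
import numpy as np, cv2
from workcell import manip
from scipy.spatial.transform import Rotation as R
def ray(cal,uv):
    f=210/np.tan(np.radians(cal["vfov"])/2)
    K=np.array([[f,0,cal["cx"]],[0,f,cal["cy"]],[0,0,1]])
    p=np.asarray(uv,float).reshape(-1,2)
    d=(p-[cal["cx"],cal["cy"]])/f; s=d.copy()
    for _ in range(20): s=d/(1+cal["k1"]*(s**2).sum(1,keepdims=True))
    M=np.array(cal["camera_from_world"]); c=-M[:3,:3].T@M[:3,3]
    return c,np.c_[s,np.ones(len(s))]@M[:3,:3]
def onz(cal,uv,z):
    c,d=ray(cal,uv); return c+d*((z-c[2])/d[:,2])[:,None]
def proj(cal,P):
    f=210/np.tan(np.radians(cal["vfov"])/2)
    M=np.array(cal["camera_from_world"]); q=np.asarray(P).reshape(-1,3)@M[:3,:3].T+M[:3,3]
    s=q[:,:2]/q[:,2:]; return s*(1+cal["k1"]*(s**2).sum(1,keepdims=True))*f+[cal["cx"],cal["cy"]]
E
python3 - <<'E'
from h import *
ims=[]
for n in ["scene","top"]:
    im=manip.camera(n); cv2.imwrite(f"pics/{n}0.png",im)
    cal=manip.calibration(n)
    print(n,{k:cal[k] for k in("vfov","cx","cy","k1")},np.round(cal["camera_from_world"],3).tolist())
    for t in ["tin_long","tin_short","bed"]:
        for r in manip.masks_of(t,n):
            m=r["region"].astype(np.uint8); b=cv2.minAreaRect(cv2.findNonZero(m))
            print(n,t,round(r["conf"],2),np.round(r["centre"]),m.sum(),np.round(cv2.boxPoints(b)).tolist(),onz(cal,r["centre"],0.055).round(3))
print(manip.get_obs())
E
```

```text
scene {'vfov': 57.33580698043298, 'cx': 281.32128368907627, 'cy': 210.53912296156494, 'k1': 0.035894267861903854} [[-0.487, 0.873, -0.011, 0.213], [0.684, 0.374, -0.626, -0.254], [-0.542, -0.312, -0.78, 1.118], [0.0, 0.0, 0.0, 1.0]]
scene tin_long 0.98 [411. 212.] 1483 [[394.0, 187.0], [425.0, 186.0], [428.0, 240.0], [397.0, 241.0]] [[0.294 0.244 0.055]]
scene tin_long 0.77 [231. 250.] 1653 [[204.0, 270.0], [223.0, 213.0], [253.0, 224.0], [235.0, 280.0]] [[ 0.564 -0.046  0.055]]
scene tin_long 0.61 [305. 238.] 1699 [[276.0, 234.0], [326.0, 209.0], [340.0, 239.0], [290.0, 264.0]] [[0.466 0.073 0.055]]
scene tin_short 0.59 [383. 265.] 1151 [[365.0, 278.0], [385.0, 238.0], [409.0, 249.0], [389.0, 290.0]] [[0.449 0.236 0.055]]
scene bed 0.67 [159. 210.] 6128 [[77.0, 243.0], [219.0, 141.0], [245.0, 178.0], [103.0, 279.0]] [[ 0.552 -0.244  0.055]]
top {'vfov': 51.02544441962215, 'cx': 277.6970043087122, 'cy': 213.57663732218907, 'k1': -0.10417963736558902} [[-0.02, -1.0, 0.001, 0.005], [-0.994, 0.02, -0.112, 0.471], [0.112, -0.003, -0.994, 0.979], [0.0, 0.0, 0.0, 1.0]]
top tin_long 0.85 [2
[... 640 characters left out ...]
.33230067, -0.06471324,  1.46020142,  0.02164597,
        1.34990496, -0.08849051]), 'joint_velocities': array([ 6.58747973e-05, -1.20305336e-03, -6.25392298e-05, -5.70385428e-04,
       -1.76976902e-04,  1.14012725e-04,  3.88642609e-03]), 'tau': array([-1.05814324e-03, -6.24557018e+01,  4.87986789e-02, -3.91382325e+01,
        1.64136052e-02,  3.49438771e-03, -2.15968231e-05]), 'position': array([ 0.2689142 , -0.56416815,  0.30382619]), 'ee_rot': array([ 9.75368683e-01,  2.20580889e-01, -2.85844347e-05, -5.31899690e-05]), 'ft_force': array([ 0.90212743, -0.01475291,  0.08509607]), 'torque': array([-0.02415308, -0.00491436,  0.02398026]), 'grasp_force': 0.0, 'grip_width': 0.9994754756560036}
```

Run:
```python
import cv2
cv2.imwrite("pics/t1.png",cv2.resize(cv2.imread("pics/top0.png")[80:360,120:440],None,fx=2.1,fy=2.1,interpolation=cv2.INTER_CUBIC))
```

```text
(no output)
```

View pics/scene0.png

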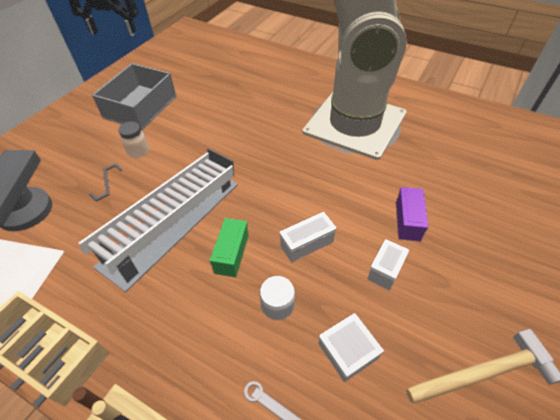

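View pics/t1.png

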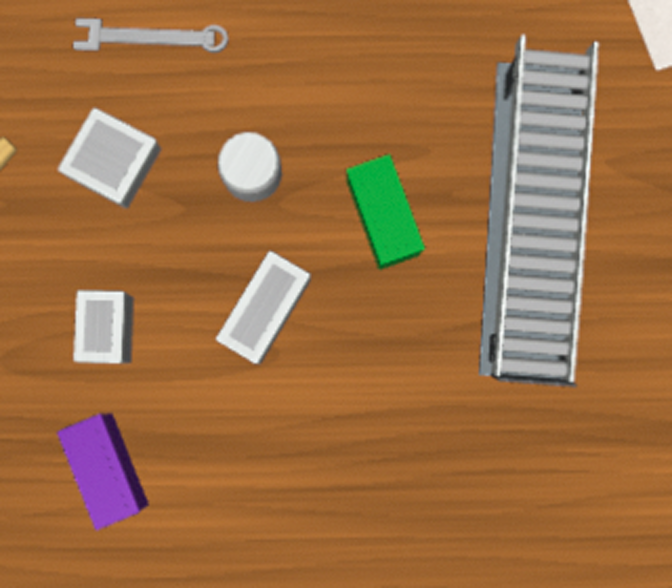

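Top view (camera pixels): the candidates for the long tin are the white oblong (245,226), green (303,180) and purple (168,304) look-alikes, the square tin (172,155) and the round tin (238,158). The white oblong at (245,226) is the long tin, and the short tin is the white one at (167,236). The stop is the dark plate at the robot-side end of the lane, (375,261). The high end is open, at (386,100).

```bash
cat >> h.py <<'E'
def rel(target_xyz,ang,dz_tcp=0):
    """slide (cm, tool axes now) & yaw to bring tool x axis to world angle ang (mod pi)"""
    o=manip.get_obs(); Rm=R.from_quat(o["ee_rot"]).as_matrix()
    a=np.arctan2(Rm[1,0],Rm[0,0]); w=-(ang-a); w=(w+np.pi/2)%np.pi-np.pi/2
    print("clock",o["clock"],"tcp",o["position"].round(4),"toolx",round(a,3),"slide",(Rm.T@(np.array(target_xyz)-o["position"])*100).round(2),"yaw",round(w,3))
E
python3 - <<'E'
from h import *
cal=manip.calibration("top")
def c(p): return np.array(p)/2.1+[120,80]-0.25
for n,p in [("long",[(271,253),(309,275),(256,362),(217,340)]),("short",[(77,291),(125,292),(121,362),(74,362)])]:
    P=onz(cal,c(p),.055); print(n,P.round(4)[:,:2].tolist(),P.mean(0).round(4),[np.linalg.norm(P[i]-P[(i+1)%4]).round(4) for i in range(4)])
    l=(P[0]+P[1])/2-(P[2]+P[3])/2; print("ang",np.arctan2(l[1],l[0]))
    rel([*P.mean(0)[:2],.25],np.arctan2(l[1],l[0]))
U=onz(cal,c([(522,38),(597,43)]),.0995); L=onz(cal,c([(497,378),(573,381)]),.062)
print(U,L,np.linalg.norm(U-L,axis=1)); l=U.mean(0)-L.mean(0); print("ang",np.arctan2(l[1],l[0]),np.linalg.norm(U[0]-U[1]),np.linalg.norm(L[0]-L[1]))
E
```

```text
long [[0.4995, 0.0594], [0.4752, 0.0195], [0.3845, 0.0766], [0.4083, 0.1174]] [0.4419 0.0682 0.055 ] [np.float64(0.0467), np.float64(0.1072), np.float64(0.0472), np.float64(0.1081)]
ang -0.564638920771257
clock 0.4 tcp [ 0.2689 -0.5642  0.3038] toolx 0.445 slide [ 42.83 -49.64   5.39] yaw 1.009
short [[0.463, 0.2667], [0.461, 0.215], [0.387, 0.2191], [0.3877, 0.2693]] [0.4247 0.2425 0.055 ] [np.float64(0.0517), np.float64(0.0741), np.float64(0.0502), np.float64(0.0753)]
ang -0.04468274504192328
clock 0.4 tcp [ 0.2689 -0.5642  0.3038] toolx 0.445 slide [ 48.77 -66.12   5.39] yaw 0.49
[[ 0.71652638 -0.20957918  0.0995    ]
 [ 0.71057747 -0.28942679  0.0995    ]] [[ 0.36243361 -0.17445537  0.062     ]
 [ 0.35730447 -0.25445024  0.062     ]] [0.35780109 0.35697538]
ang -0.09877806294989559 0.08006891277844473 0.08015913961767189
```

```bash
python3 -m jog '[{"grip":-1,"slide":[3.1,-3.5,0],"yaw":0},{"grip":-1,"slide":[3.1,-3.5,0],"yaw":0},{"grip":-1,"slide":[3.1,-3.5,0],"yaw":0},{"grip":-1,"slide":[3.1,-3.5,0],"yaw":0},{"grip":-1,"slide":[3.1,-3.5,0],"yaw":0},{"grip":-1,"slide":[3.1,-3.5,0],"yaw":0},{"grip":-1,"slide":[3.1,-3.5,0],"yaw":0},{"grip":-1,"slide":[3.1,-3.5,0],"yaw":0}]' 40
python3 -c "
from h import *
rel([.4419,.0682,.25],-.5646)"
```

```text
clock: 1.2
position: [0.3725, -0.2028, 0.3042]
ee_rot: [0.975, 0.221, 0.0, 0.0]
ft_force: [1.3, -0.3, 1.5]
grip_width: 0.998
grasp_force: 0.0
clock 1.2 tcp [ 0.3725 -0.2028  0.3042] toolx 0.445 slide [ 17.92 -21.49   5.4 ] yaw 1.009
```

```bash
python3 -m jog '[{"grip":-1,"slide":[2.6,-3.1,0.7],"yaw":0},{"grip":-1,"slide":[2.6,-3.1,0.7],"yaw":0},{"grip":-1,"slide":[2.6,-3.1,0.7],"yaw":0},{"grip":-1,"slide":[2.6,-3.1,0.7],"yaw":0},{"grip":-1,"slide":[2.6,-3.1,0.7],"yaw":0},{"grip":-1,"slide":[2.6,-3.1,0.7],"yaw":0},{"grip":-1,"slide":[2.3,-2.9,1.2],"yaw":0}]'
python3 -m jog '[{"grip":-1,"slide":[0,0,0],"yaw":0.145},{"grip":-1,"slide":[0,0,0],"yaw":0.145},{"grip":-1,"slide":[0,0,0],"yaw":0.145},{"grip":-1,"slide":[0,0,0],"yaw":0.145},{"grip":-1,"slide":[0,0,0],"yaw":0.145},{"grip":-1,"slide":[0,0,0],"yaw":0.145},{"grip":-1,"slide":[0,0,0],"yaw":0.14},{"grip":-1,"slide":[0,0,0],"yaw":0}]'
python3 - <<'E'
from h import *
rel([.4419,.0682,.095],-.5646)
im=manip.camera("wrist"); cal=manip.calibration("wrist"); cv2.imwrite("pics/w1.png",im)
for r in manip.masks_of("tin_long","wrist"):
    b=cv2.minAreaRect(cv2.findNonZero(r["region"].astype(np.uint8)))
    P=onz(cal,cv2.boxPoints(b),.055)
    print(r["conf"],r["centre"],P.mean(0).round(4),[(np.linalg.norm(P[i]-P[i-1]).round(3),np.arctan2(*(P[i]-P[i-1])[1::-1]).round(3)) for i in range(4)])
E
```

```text
clock: 1.9
position: [0.4419, 0.0683, 0.2504]
ee_rot: [0.975, 0.221, 0.001, 0.0]
ft_force: [-0.1, 0.5, 0.5]
grip_width: 0.997
grasp_force: 0.0
clock: 2.7
position: [0.4414, 0.0664, 0.25]
ee_rot: [0.96, -0.28, 0.0, 0.0]
ft_force: [0.2, 0.4, -0.3]
grip_width: 1.001
grasp_force: 0.0
clock 2.7 tcp [0.4414 0.0664 0.25  ] toolx -0.568 slide [-0.06 -0.18 15.5 ] yaw -0.003
0.93 [212.9, 365.4] [0.3    0.2204 0.055 ] [(np.float64(0.107), np.float64(0.327)), (np.float64(0.079), np.float64(-1.064)), (np.float64(0.099), np.float64(-2.768)), (np.float64(0.085), np.float64(2.162))]
0.64 [364.0, 24.8] [ 0.5148 -0.0519  0.055 ] [(np.float64(0.047), np.float64(-0.551)), (np.float64(0.1), np.float64(-2.136)), (np.float64(0.047), np.float64(2.735)), (np.float64(0.107), np.float64(1.006))]
```

View pics/w1.png

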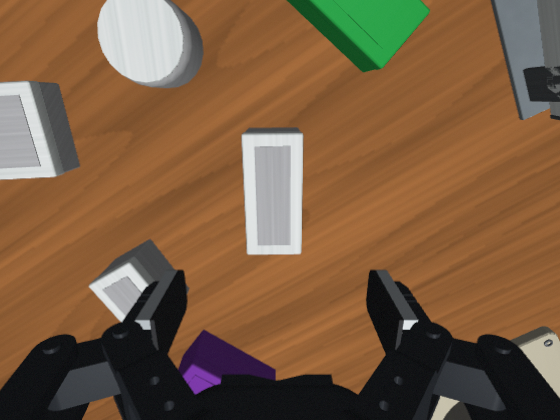

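The wrist view shows the white oblong tin centred, with top corners at (242,134), (302,134), (301,254) and (248,254). The network picked up only the purple and green look-alikes here.

Run:
```python
from h import *
cal=manip.calibration("wrist")
P=onz(cal,[(243,134),(302,134),(301,254),(248,254)],.055)
l=(P[0]+P[1])/2-(P[2]+P[3])/2;a=np.arctan2(l[1],l[0])
print(P.mean(0),a,[np.linalg.norm(P[i]-P[i-1]).round(3) for i in range(4)]); rel([*P.mean(0)[:2],.095],a)
```

```text
[0.44255484 0.06811214 0.055     ] -0.5493269709441378 [np.float64(0.109), np.float64(0.048), np.float64(0.109), np.float64(0.049)]
clock 2.8 tcp [0.4414 0.0664 0.25  ] toolx -0.561 slide [-0.   -0.21 15.5 ] yaw -0.012
```

```bash
python3 -m jog '[{"grip":-1,"slide":[0,-0.2,3.0],"yaw":-0.01},{"grip":-1,"slide":[0,0,4],"yaw":0},{"grip":-1,"slide":[0,0,4],"yaw":0},{"grip":-1,"slide":[0,0,3],"yaw":0},{"grip":-1,"slide":[0,0,1.5],"yaw":0},{"grip":-1,"slide":[0,0,0],"yaw":0},{"grip":0,"slide":[0,0,0],"yaw":0},{"grip":1,"slide":[0,0,0],"yaw":0}]' 40
python3 -m jog '[{"grip":1,"slide":[0,0,0],"yaw":0},{"grip":1,"slide":[0,0,0],"yaw":0},{"grip":1,"slide":[0,0,0],"yaw":0},{"grip":1,"slide":[0,0,0],"yaw":0},{"grip":1,"slide":[0,0,0],"yaw":0}]' 40
```

```text
clock: 3.6
position: [0.4433, 0.0682, 0.0961]
ee_rot: [0.962, -0.274, 0.001, -0.0]
ft_force: [0.1, 0.1, -0.3]
grip_width: 0.691
grasp_force: 0.0
clock: 4.1
position: [0.4434, 0.0683, 0.0963]
ee_rot: [0.962, -0.274, 0.001, -0.0]
ft_force: [-0.9, 0.8, 5.8]
grip_width: 0.578
grasp_force: 41.5
```

```bash
python3 -m jog '[{"grip":1,"slide":[0,0,-1.5],"yaw":0},{"grip":1,"slide":[0,0,-3],"yaw":0},{"grip":1,"slide":[0,0,-4],"yaw":0},{"grip":1,"slide":[0,0,-4],"yaw":0},{"grip":1,"slide":[0,0,-3],"yaw":-0.115},{"grip":1,"slide":[0,0,0],"yaw":-0.115},{"grip":1,"slide":[0,0,0],"yaw":-0.115},{"grip":1,"slide":[0,0,0],"yaw":-0.11}]'
python3 -c "
from h import *
rel([.617,-.240,.25],-.099)"
```

```text
clock: 4.9
position: [0.4422, 0.0679, 0.2503]
ee_rot: [0.999, -0.048, 0.0, 0.0]
ft_force: [0.3, 0.3, -4.6]
grip_width: 0.578
grasp_force: 44.2
clock 4.9 tcp [0.4422 0.0679 0.2503] toolx -0.095 slide [20.33 28.99  0.07] yaw 0.004
```

```bash
python3 -m jog '[{"grip":1,"slide":[1.5,2.2,0],"yaw":0},{"grip":1,"slide":[2.8,4,0],"yaw":0},{"grip":1,"slide":[2.8,4,0],"yaw":0},{"grip":1,"slide":[2.8,4,0],"yaw":0},{"grip":1,"slide":[2.8,4,0],"yaw":0},{"grip":1,"slide":[2.8,4,0],"yaw":0},{"grip":1,"slide":[2.8,4,0],"yaw":0},{"grip":1,"slide":[2,2.8,0],"yaw":0}]'
python3 -m jog '[{"grip":1,"slide":[0,0,0],"yaw":0},{"grip":1,"slide":[0,0,0],"yaw":0}]'
python3 - <<'E'
from h import *
rel([.617,-.240,.21],-.099)
o=manip.get_obs()
im=manip.camera("wrist"); cv2.imwrite("pics/w2.png",im)
cv2.imwrite("pics/top2.png",manip.camera("top"))
E
```

```text
clock: 5.7
position: [0.6156, -0.2447, 0.2495]
ee_rot: [0.999, -0.051, -0.0, 0.001]
ft_force: [-0.2, 0.7, -3.9]
grip_width: 0.581
grasp_force: 43.9
clock: 5.9
position: [0.6151, -0.2414, 0.2493]
ee_rot: [0.999, -0.051, -0.001, -0.0]
ft_force: [-0.9, 0.7, -4.9]
grip_width: 0.58
grasp_force: 44.0
clock 5.9 tcp [ 0.6151 -0.2414  0.2493] toolx -0.101 slide [ 0.18 -0.15  3.93] yaw -0.002
```

View pics/w2.png

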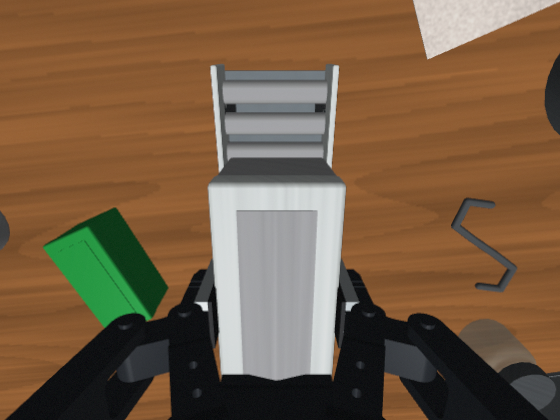

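The tin is held straight over the lane. The guide ends are at (211,66) and (338,66), and the tin's front top corners are at (210,185) and (344,185).

Run:
```python
from h import *
cal=manip.calibration("wrist")
G=onz(cal,[(211,66),(338,66)],.0995); T=onz(cal,[(210,185),(344,185)],.208)
print(G,G.mean(0),T,T.mean(0),np.linalg.norm(T[0]-T[1]))
u=np.array([np.cos(-.099),np.sin(-.099)]); n=np.array([-u[1],u[0]])
o=np.array([.3599,-.2145])
print("lat: guides",(G.mean(0)[:2]-o)@n,"tin",(T.mean(0)[:2]-o)@n,"x tin front",(T.mean(0)[:2]-o)@u,"guide end",(G.mean(0)[:2]-o)@u)
```

```text
[[ 0.72049101 -0.20870193  0.0995    ]
 [ 0.71244697 -0.28868758  0.0995    ]] [ 0.71646899 -0.24869475  0.0995    ] [[ 0.67099746 -0.22125345  0.208     ]
 [ 0.66616173 -0.26948179  0.208     ]] [ 0.66857959 -0.24536762  0.208     ] 0.04847016722607789
lat: guides 0.00121537598927602 tin -0.00020709246047366167 x tin front 0.31021904811626694 guide end 0.3582028064394405
```

```bash
python3 -m jog '[{"grip":1,"slide":[0.1,-0.1,1],"yaw":0},{"grip":1,"slide":[0,0,2],"yaw":0},{"grip":1,"slide":[0,0,2],"yaw":0},{"grip":1,"slide":[0,0,1],"yaw":0},{"grip":1,"slide":[0,0,0.4],"yaw":0},{"grip":1,"slide":[0,0,0.2],"yaw":0},{"grip":1,"slide":[0,0,0],"yaw":0},{"grip":1,"slide":[0,0,0],"yaw":0}]'
```

```text
clock: 6.8
position: [0.6169, -0.24, 0.1849]
ee_rot: [0.999, -0.05, 0.001, 0.0]
ft_force: [0.0, -0.1, -3.7]
grip_width: 0.582
grasp_force: 43.9
```

```bash
python3 -m jog '[{"grip":1,"slide":[0,0,0.2],"yaw":0},{"grip":1,"slide":[0,0,0.1],"yaw":0},{"grip":1,"slide":[0,0,0.1],"yaw":0},{"grip":1,"slide":[0,0,0.1],"yaw":0},{"grip":1,"slide":[0,0,0],"yaw":0},{"grip":1,"slide":[0,0,0],"yaw":0}]'
```

```text
clock: 7.4
position: [0.6166, -0.2399, 0.1789]
ee_rot: [0.999, -0.05, 0.0, 0.0]
ft_force: [-0.2, 0.1, -4.9]
grip_width: 0.58
grasp_force: 43.9
```

```bash
python3 -m jog '[{"grip":1,"slide":[0,0,0.1],"yaw":0},{"grip":1,"slide":[0,0,0.1],"yaw":0},{"grip":1,"slide":[0,0,0],"yaw":0},{"grip":1,"slide":[0,0,0],"yaw":0}]'
```

```text
clock: 7.8
position: [0.6169, -0.2399, 0.1775]
ee_rot: [0.999, -0.05, 0.001, 0.0]
ft_force: [0.8, -0.2, -0.4]
grip_width: 0.58
grasp_force: 44.5
```

```bash
python3 -m jog '[{"grip":-1,"slide":[0,0,0],"yaw":0},{"grip":-1,"slide":[0,0,0],"yaw":0},{"grip":-1,"slide":[0,0,0],"yaw":0},{"grip":-1,"slide":[0,0,-1],"yaw":0},{"grip":-1,"slide":[0,0,-3],"yaw":0},{"grip":-1,"slide":[0,0,-4],"yaw":0},{"grip":-1,"slide":[0,0,0],"yaw":0},{"grip":-1,"slide":[0,0,0],"yaw":0}]'
python3 - <<'E'
from h import *
rel([.4247,.2425,.25],-.045)
cv2.imwrite("pics/top3.png",manip.camera("top")[80:360,120:440])
cv2.imwrite("pics/scene3.png",manip.camera("scene"))
E
```

```text
clock: 8.6
position: [0.617, -0.24, 0.2587]
ee_rot: [0.999, -0.05, 0.001, 0.001]
ft_force: [-0.4, 0.8, -0.8]
grip_width: 1.001
grasp_force: 0.0
clock 8.6 tcp [ 0.617  -0.24    0.2587] toolx -0.1 slide [-23.97 -46.08   0.77] yaw -0.055
```

View pics/scene3.png

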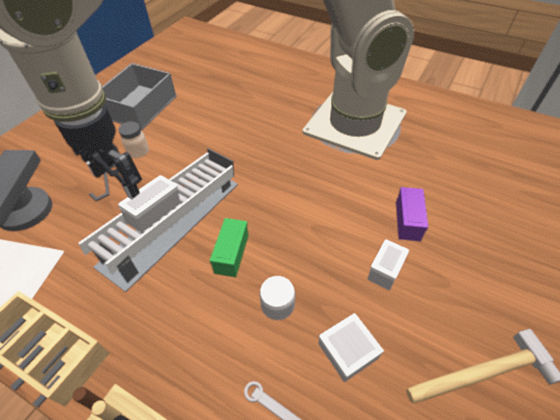

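The long tin sits in the lane at about (150,203) and is still running down. I'm moving on to the short tin at (388,263).

```bash
python3 -m jog '[{"grip":-1,"slide":[-2.1,-4.1,0],"yaw":-0.05},{"grip":-1,"slide":[-2.1,-4.1,0],"yaw":0},{"grip":-1,"slide":[-2.1,-4.1,0],"yaw":0},{"grip":-1,"slide":[-2.1,-4.1,0],"yaw":0},{"grip":-1,"slide":[-2.1,-4.1,0],"yaw":0},{"grip":-1,"slide":[-2.1,-4.1,0],"yaw":0},{"grip":-1,"slide":[-2.1,-4.1,0],"yaw":0},{"grip":-1,"slide":[-2.1,-4.1,0],"yaw":0}]'
python3 -m jog '[{"grip":-1,"slide":[-2.1,-4.1,0],"yaw":0},{"grip":-1,"slide":[-2.1,-4.1,0],"yaw":0},{"grip":-1,"slide":[-2.0,-4.1,0.8],"yaw":0},{"grip":-1,"slide":[0,0,0],"yaw":0},{"grip":-1,"slide":[0,0,0],"yaw":0},{"grip":-1,"slide":[0,0,0],"yaw":0}]'
python3 - <<'E'
from h import *
rel([.4247,.2425,.095],-.045)
w=manip.camera("wrist"); t=manip.camera("top")
cal=manip.calibration("wrist")
for r in manip.masks_of("tin_short","wrist"):
    b=cv2.boxPoints(cv2.minAreaRect(cv2.findNonZero(r["region"].astype(np.uint8)))); print(r["conf"],r["centre"],b.tolist())
cv2.imwrite("pics/w4.png",np.hstack([cv2.resize(w,(480,360)),cv2.resize(t[100:310,300:440],(240,360))]))
for r in manip.masks_of("tin_long","top"): print("top",r["conf"],r["centre"])
E
```

```text
clock: 9.5
position: [0.4658, 0.0983, 0.2561]
ee_rot: [1.0, -0.025, -0.001, 0.0]
ft_force: [0.7, 0.3, -0.1]
grip_width: 1.001
grasp_force: 0.0
clock: 10.1
position: [0.4119, 0.2219, 0.2484]
ee_rot: [1.0, -0.026, -0.0, 0.0]
ft_force: [0.7, -1.2, 0.1]
grip_width: 0.998
grasp_force: 0.0
clock 10.1 tcp [0.4119 0.2219 0.2484] toolx -0.052 slide [ 1.19 -2.14 15.34] yaw -0.007
0.56 [249.9, 178.2] [[216.50946044921875, 132.7169952392578], [278.7830505371094, 130.0094451904297], [282.8302307128906, 223.09434509277344], [220.556640625, 225.80189514160156]]
top 0.98 [377.3, 205.4]
top 0.59 [300.4, 179.7]
```

View pics/w4.png

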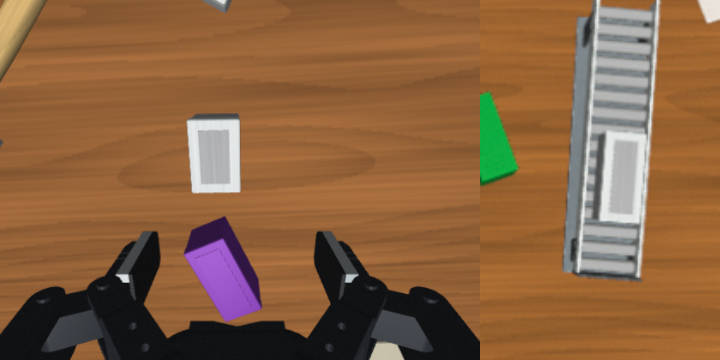

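The short tin's top face is at crop (188–240, 119–192) in the wrist view, well clear of the purple look-alike behind it. The long tin is partway down the lane and still running.

Run:
```python
from h import *
cal=manip.calibration("wrist")
P=onz(cal,[(219,140),(280,139),(280,224),(224,225)],.055)
l=(P[0]+P[1])/2-(P[2]+P[3])/2;a=np.arctan2(l[1],l[0])
print(P.mean(0),a,[np.linalg.norm(P[i]-P[i-1]).round(3) for i in range(4)]); rel([*P.mean(0)[:2],.096],a)
```

```text
[0.42587725 0.24291552 0.055     ] -0.05143216267198032 [np.float64(0.075), np.float64(0.05), np.float64(0.075), np.float64(0.05)]
clock 10.3 tcp [0.4121 0.2221 0.2488] toolx -0.052 slide [ 1.27 -2.16 15.28] yaw -0.001
```

```bash
python3 -m jog '[{"grip":-1,"slide":[1.3,-2.2,2],"yaw":0},{"grip":-1,"slide":[0,0,4],"yaw":0},{"grip":-1,"slide":[0,0,4],"yaw":0},{"grip":-1,"slide":[0,0,3.5],"yaw":0},{"grip":-1,"slide":[0,0,1.8],"yaw":0},{"grip":-1,"slide":[0,0,0],"yaw":0},{"grip":0,"slide":[0,0,0],"yaw":0},{"grip":1,"slide":[0,0,0],"yaw":0}]' 40
python3 -m jog '[{"grip":1,"slide":[0,0,0],"yaw":0},{"grip":1,"slide":[0,0,0],"yaw":0},{"grip":1,"slide":[0,0,0],"yaw":0},{"grip":1,"slide":[0,0,0],"yaw":0},{"grip":1,"slide":[0,0,0],"yaw":0}]'
python3 -m jog '[{"grip":1,"slide":[0,0,-1.5],"yaw":0},{"grip":1,"slide":[0,0,-3],"yaw":0},{"grip":1,"slide":[0,0,-4],"yaw":0},{"grip":1,"slide":[0,0,-4],"yaw":0},{"grip":1,"slide":[0,0,-3],"yaw":0.05},{"grip":1,"slide":[0,0,0],"yaw":0},{"grip":1,"slide":[0,0,0],"yaw":0}]'
python3 - <<'E'
from h import *
rel([.617,-.240,.25],-.099)
manip.camera("top");cal=manip.calibration("top")
u=np.array([np.cos(-.099),np.sin(-.099)])
for r in manip.masks_of("tin_long","top"):
    p=onz(cal,r["centre"],.107)[0]; print(r["conf"],r["centre"],p,(p[:2]-[.3599,-.2145])@u)
E
```

```text
clock: 11.1
position: [0.4266, 0.2445, 0.0973]
ee_rot: [1.0, -0.025, 0.001, -0.0]
ft_force: [-0.6, 0.2, 0.7]
grip_width: 0.688
grasp_force: 0.0
clock: 11.6
position: [0.4266, 0.2445, 0.0974]
ee_rot: [1.0, -0.025, 0.001, -0.0]
ft_force: [-1.0, -0.8, 5.3]
grip_width: 0.575
grasp_force: 42.1
clock: 12.3
position: [0.4257, 0.2442, 0.2518]
ee_rot: [0.999, -0.05, 0.001, 0.0]
ft_force: [-0.6, -0.4, -2.8]
grip_width: 0.577
grasp_force: 42.8
clock 12.3 tcp [0.4257 0.2442 0.2518] toolx -0.1 slide [23.86 46.28  0.23] yaw -0.001
0.98 [300.0, 180.1] [ 0.53289992 -0.05290814  0.107     ] 0.15618135518927315
0.96 [375.0, 238.5] [ 0.40572457 -0.20730116  0.107     ] 0.04488866551783355
0.58 [171.6, 285.1] [0.31716505 0.21947506 0.107     ] -0.08541907935504287
```

```bash
python3 -m jog '[{"grip":1,"slide":[1.2,2.3,0],"yaw":0},{"grip":1,"slide":[2.0,3.9,0],"yaw":0},{"grip":1,"slide":[2.0,3.9,0],"yaw":0},{"grip":1,"slide":[2.0,3.9,0],"yaw":0},{"grip":1,"slide":[2.0,3.9,0],"yaw":0},{"grip":1,"slide":[2.0,3.9,0],"yaw":0},{"grip":1,"slide":[2.0,3.9,0],"yaw":0},{"grip":1,"slide":[2.0,3.9,0],"yaw":0}]'
python3 -m jog '[{"grip":1,"slide":[2.0,3.9,0],"yaw":0},{"grip":1,"slide":[2.0,3.9,0],"yaw":0},{"grip":1,"slide":[2.0,3.9,0],"yaw":0},{"grip":1,"slide":[1.7,3.2,0],"yaw":0},{"grip":1,"slide":[1.0,1.9,0],"yaw":0},{"grip":1,"slide":[0,0,0],"yaw":0},{"grip":1,"slide":[0,0,0],"yaw":0},{"grip":1,"slide":[0,0,0],"yaw":0}]'
python3 - <<'E'
from h import *
rel([.617,-.240,.19],-.099)
w=manip.camera("wrist"); t=manip.camera("top");cal=manip.calibration("top")
for r in manip.masks_of("tin_long","top"): print(r["conf"],r["centre"])
cv2.imwrite("pics/w5.png",np.hstack([cv2.resize(w,(480,360)),cv2.resize(t[100:310,300:440],(240,360))]))
E
```

```text
clock: 13.2
position: [0.5471, -0.0671, 0.2494]
ee_rot: [0.999, -0.05, -0.001, -0.0]
ft_force: [1.6, 1.5, -2.2]
grip_width: 0.58
grasp_force: 42.7
clock: 14.0
position: [0.6169, -0.2397, 0.2501]
ee_rot: [0.999, -0.049, -0.001, -0.001]
ft_force: [-0.4, -0.3, -2.8]
grip_width: 0.575
grasp_force: 42.7
clock 14.0 tcp [ 0.6169 -0.2397  0.2501] toolx -0.098 slide [0.02 0.03 6.01] yaw 0.001
0.74 [301.8, 181.5]
0.61 [168.4, 304.4]
0.58 [376.0, 236.9]
```

View pics/w5.png

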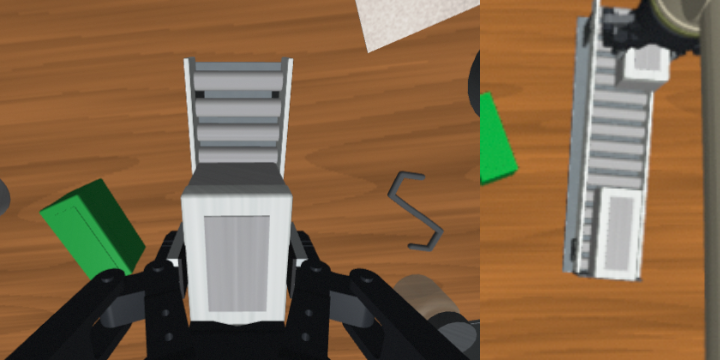

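The long tin rests against the stop, and the short tin is centred over the lane. Lowering it now.

```bash
python3 -m jog '[{"grip":1,"slide":[0,0,1],"yaw":0},{"grip":1,"slide":[0,0,2],"yaw":0},{"grip":1,"slide":[0,0,2],"yaw":0},{"grip":1,"slide":[0,0,1.2],"yaw":0},{"grip":1,"slide":[0,0,0.5],"yaw":0},{"grip":1,"slide":[0,0,0.2],"yaw":0},{"grip":1,"slide":[0,0,0.1],"yaw":0},{"grip":1,"slide":[0,0,0],"yaw":0}]'
python3 -m jog '[{"grip":1,"slide":[0,0,0.1],"yaw":0},{"grip":1,"slide":[0,0,0.1],"yaw":0},{"grip":1,"slide":[0,0,0],"yaw":0},{"grip":1,"slide":[0,0,0],"yaw":0}]'
```

```text
clock: 14.95
position: [0.6174, -0.2414, 0.1817]
ee_rot: [0.999, -0.05, 0.001, 0.0]
ft_force: [-0.1, -0.3, -3.4]
grip_width: 0.581
grasp_force: 42.7
clock: 15.35
position: [0.6171, -0.2413, 0.179]
ee_rot: [0.999, -0.05, 0.0, 0.0]
ft_force: [-0.1, -0.1, -3.1]
grip_width: 0.576
grasp_force: 42.7
```

```bash
python3 -m jog '[{"grip":1,"slide":[0,0,0.1],"yaw":0},{"grip":1,"slide":[0,0,0.1],"yaw":0},{"grip":1,"slide":[0,0,0],"yaw":0},{"grip":1,"slide":[0,0,0],"yaw":0}]'
```

```text
clock: 15.75
position: [0.6169, -0.2413, 0.1771]
ee_rot: [0.999, -0.05, -0.0, 0.0]
ft_force: [-2.2, 1.1, 0.3]
grip_width: 0.577
grasp_force: 43.2
```

Contact: release, lift clear, and let it run.

```bash
python3 -m jog '[{"grip":-1,"slide":[0,0,0],"yaw":0},{"grip":-1,"slide":[0,0,0],"yaw":0},{"grip":-1,"slide":[0,0,0],"yaw":0},{"grip":-1,"slide":[0,0,-1],"yaw":0},{"grip":-1,"slide":[0,0,-3],"yaw":0},{"grip":-1,"slide":[0,0,-4],"yaw":0},{"grip":-1,"slide":[0,-4,-4],"yaw":0},{"grip":-1,"slide":[0,-4,-2],"yaw":0}]'
for i in 1 2 3 4 5; do python3 -m jog '[{"grip":-1,"slide":[0,0,0],"yaw":0},{"grip":-1,"slide":[0,0,0],"yaw":0},{"grip":-1,"slide":[0,0,0],"yaw":0},{"grip":-1,"slide":[0,0,0],"yaw":0},{"grip":-1,"slide":[0,0,0],"yaw":0},{"grip":-1,"slide":[0,0,0],"yaw":0},{"grip":-1,"slide":[0,0,0],"yaw":0},{"grip":-1,"slide":[0,0,0],"yaw":0}]' | head -1; done
python3 - <<'E'
from h import *
t=manip.camera("top"); s=manip.camera("scene")
cv2.imwrite("pics/e.png",np.hstack([cv2.resize(s[120:300,60:260],(400,360)),cv2.resize(t[100:310,300:440],(240,360))]))
E
```

```text
clock: 16.55
position: [0.6251, -0.1671, 0.3165]
ee_rot: [0.999, -0.052, 0.002, 0.001]
ft_force: [1.2, 0.1, 0.3]
grip_width: 1.0
grasp_force: 0.0
clock: 17.35
clock: 18.15
clock: 18.95
clock: 19.75
clock: 20.55
```

View pics/e.png

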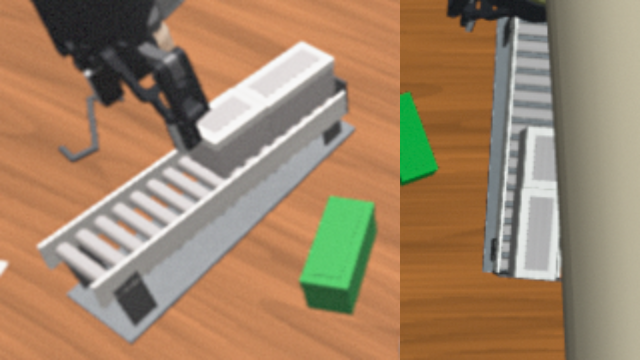

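The short tin lies against the long tin, and the long tin is against the stop; both are straight in the lane. The fingers are well above them.

```bash
python3 -c "
from workcell import manip
print(manip.hand_in())"
```

```text
the job is handed in; nothing more can be done
None
```

I loaded the long tin against the stop, then the short tin behind it and touching it, and handed the job in at about 20.6 s; the hand-in returned no verdict.

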